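# Tap a bearing cup square into a rolling-mill housing

### The arm

A 7-joint arm with a two-finger parallel gripper is mounted at the origin on the work surface. World frame = base frame: x ahead of the robot, y to its left, z up, the work surface at z = 0. Lengths are in m, angles in rad, forces in N, time in s.
With the tool pointing down it reaches from about 0.425 to 0.875 m from the base axis. Payload 4.7 kg.
Tool frame: the origin (TCP) lies midway between the tips of the shut fingers; the grasp point (between the pads) lies 19 mm behind it; z points along the fingers, y is the line along which they close (so a half turn about z gives the same grasp; the last joint's range is limited). The gripper opens to 87 mm and grips with 3 to 60 N. Pads are 19 mm wide; open, the fingers measure 117 mm over their backs; the gripper's body (75 mm by 190 mm) begins 51 mm behind the grasp point.
Start: joints at [1.186, 0.321, -0.07, 1.45, 0.023, 1.371, -0.057], TCP at [0.252, -0.599, 0.192] pointing down, gripper open.
Joint ranges: [-2.86, 2.86], [-0.3, 2.09], [-1.38, 1.24], [0.06, 2.45], [-1.56, 4.7], [0.09, 2.05], [-2.69, 2.69]. Speed limits (rad/s): [2.57, 2.57, 3.14, 3.14, 3.14, 3.14, 3.14].

### API

Orientations are given as a rotation vector (axis times angle).
In Python, from bench import ctrl gives the robot as it stands. The module is installed in compiled form; this text tells all that it offers.
- The arm moves only by the shell command python3 -m handwheel 'ROWS' [FORCE]. ROWS is JSON, a list of rows, each a list of 7 numbers: the finger opening in m, from 0 to 0.087, then the shift along the tool's x, y, z in m, then the turn, a rotation vector about the tool's x, y, z in degrees. A call has 1 to 12 rows; each row shifts and turns the commanded pose from where the row before left it, along the tool's axes as they then stand; what a row does not reach is not made up. A row lasts 1/8 s, in which the tool goes at most 62.5 mm and 10.7 degrees, less where a joint would pass 70% of its speed; a pose out of reach is approached as far as the arm can. A call is refused whole if a number of a shift passes 0.0625 or a number of a turn 10.7, either way. A call with a gripper value outside its range is refused whole. The fingers move at their own pace and stop on an object; FORCE is the grip in N (left out, the last holds). Time passes only in rows, so rows that do not move let the fingers close. It gives the time, the measured TCP pose, the force, the opening and the grip force at its end, in the units of the state.
- ctrl.get_state(): the state, without advancing time (a new reading comes with each control period).
- ctrl.get_image(name): name is "scene" or "top" or "wrist"; returns (picture, depth): 384x512x3 uint8, blue, green, red; 384x512 float32, m along the optical axis (not along the pixel's ray), 0 where there is no reading.
- ctrl.camera_info(name): a dict with "intrinsics" (3x3 intrinsics, pixels), "R" (3x3) and "t" (3): a world point X has camera coordinates R X + t. Camera axes: x right, y down, z forward; pixel columns grow to the right and rows downward; lengths in m; the calibration is good to about 2 mm. A picture is of the moment at which its call begins: read the wrist's pose just before it. camera_info takes no time and is no camera call; for the wrist camera it gives the pose at the moment of the call.
- ctrl.close_job(): hands the job in; it is judged then, once.
The state is a dict: "time": time; "joint_positions": joint angles; "qd": joint speeds; "joint_torque": joint torques, N m; "position": TCP position; "tool_rot": TCP orientation; "ft_force": force on the tool from outside, world axes, zero at the start; "torque": the same for the moment, N m; "grip_width": opening from 0.0 (shut) to 1.0 (fully open); "grip_force": force on a finger pad.
Only numpy, scipy, OpenCV 4.12 (cv2) and the standard library are available. Lean on these libraries where they do the work, as an engineer would, in place of code of your own. Each camera call takes 0.05 s, during which the arm holds its last target. There are 200 camera calls.

### The job

Take the brass drift from the wooden punch stand and tap the steel bearing cup down into the rolling-mill housing with it: short gentle pushes on one side of the rim, then on the opposite side, and so all the way round, so that the cup goes in square without cocking, until you feel it bottom solidly on the hidden shims all round. Touch the cup only with the drift and do not force it once it is home; then stand the drift back in its hole, let go, and leave everything else on the bench where it is.

Things in the scene. Friction and masses are not known exactly. Their poses are not given: they have to be found in the camera images.
- housing: Grey block, 96 x 96 mm, with a round bore in its top face, bolted by two side feet to a dark steel plate 190 (x) x 130 (y) x 16 mm; all fixed to the bench. Origin: centre of the plate's underside, on the bench top, on the bore's axis; z up, x along the plate's long side. The block's top face is 57 mm above the origin; feet and bolt heads reach 43 mm.
- bore (a point): Centre of the bore's mouth, on the block's top face; axes as the housing's. The bore is 62 mm in diameter and ends 19 mm down in a shoulder. Under the cup a pack of steel shims lies on the shoulder, 1 to 8 mm thick, different in each housing and hidden by the cup: home is where the cup bottoms on the shims all round and stops dead, its rim then 2 to 9 mm above the block's face.
- cup: Bright steel ring (outer race of a bearing), outer diameter 62 mm, hole 50 mm, 20 mm high, 165 g, standing square in the mouth of the bore, entered 5.5 to 6.5 mm. Origin: centre of its underside, z along its axis. Interference fit: it stays where it is left and moves only when its rim is pushed down with some 7 to 15 N; over 25 N bruises it.
- cup_rim (a point): Centre of the cup's top face; axes as the cup's. The flat rim is 6 mm wide, its middle 28 mm from this point. The side of the rim that is pushed sinks and the far side hardly moves, so the cup tilts about 1 degree for each millimetre pushed and comes level again when the oppopoint side is pushed down by as much. Beyond 5 degrees it cocks and is spoilt.
- drift: Round brass bar, 16 mm in diameter, 115 mm long, 196 g, standing upright in the hole of the wooden stand, its flat working end (13 mm across) down. Origin: centre of the working end; z runs along the bar to its top end, so the top lies at z = 115 mm. In the stand the top is 127 mm above the bench and the upper 85 mm stand clear. It may slip in a weak grip.
- stand: Dark wooden block, 130 (x) x 64 (y) x 42 mm, fixed to the bench. Origin: centre of its underside, z up. The drift's hole is 36 mm towards +x from the middle; four thin steel punches (5 to 7 mm thick, fixed, up to 105 mm above the bench) stand 54 to 90 mm to the -x side of the hole.
- stand_hole (a point): Centre of the mouth of the drift's hole, on the stand's top face, 42 mm above the bench. The hole is 20 mm in diameter with a 2 mm chamfer and 30 mm deep, so that its floor lies 12 mm above the bench. Axes as the stand's.
- hammer: Bystander: chasing hammer with wooden handle lying on the bench, 225 mm long, loose, in the middle between housing and stand. Origin under its handle.
- cone: Bystander: the bearing's inner cone with its rollers, 49 mm across, 18 mm high, loose on the bench. Origin: centre of its underside.
- bench_block: Bystander: steel bench block, 75 x 75 x 24 mm, loose, to the left. Origin: centre of its underside.
- caliper: Bystander: caliper, 200 mm long, 12 mm high, loose, lying to the right. Origin: centre of its beam's underside.
There are look-alikes about, which are no part of the job. Of the things shaped like the drift, the brass one is meant.

How it is judged:
On the way, in this order (a step that is already met when the one before it is completed fails the run):
1. the drift is lifted out of the stand (z of drift in the frame of stand_hole above 0.02 m), for 0.1 s.
2. the cup is bottomed on the shims all round and square (distance between cup_c0 and shims_c0 below 0.0157 m and distance between cup_c4 and shims_c4 below 0.0157 m and distance between cup_c8 and shims_c8 below 0.0157 m and distance between cup_c12 and shims_c12 below 0.0157 m and angle between the z axis of cup and the z axis of housing, either way round below 0.03 rad), for 0.2 s.
At the end, for the whole second after the job is handed in: The cup has bottomed on the shims in the bore, within 1.2 mm on all four sides, and is square to the housing within 1.7 degrees; the drift stands in its hole in the stand, down on the hole's floor, released and at rest; the other loose things are within 20 mm of where they were (all of step 2 and z of drift in the frame of stand_hole below -0.025 m and horizontal distance between drift and stand_hole below 0.006 m and angle between drift's own z axis and vertical below 0.2 rad and linear speed of drift below 0.02 m/s and linear speed of cup below 0.01 m/s); the robot touches nothing.
It fails at once if the cup cocks: it tilts more than 6 degrees (angle between cup's own z axis and vertical above 0.105 rad).
It fails at once if the drift bears on the cup with more than 28 N (forced) (contact force between drift and cup above 28 N).
It fails at once if the gripper touches the cup instead of the drift (contact force between any of the fingers, the arm and cup above 1 N).
It fails at once if a bystander is moved more than 20 mm (distance of any of hammer, cone, bench_block, caliper from where it was at the start of the episode above 0.02 m).
It also fails if it takes over 72 s, if anything falls off the work surface, if the arm or the gripper's body presses on something with over 40 N, if the wrist force passes 120 N, or if a joint passes its speed limit or range.

## Working session

There is one attempt and no reset: what is moved stays moved. The work goes in short steps, Python scripts to look and compute and a shell command to move; the robot and the scene stay as the last step left them, time stands still between calls to the robot, and variables do not carry over. Pictures are saved under pics/ and viewed, at most 10 in all, crops included, and the job is handed in when it is done.

```bash
mkdir -p pics; cat > h.py <<'E'
import numpy as np, cv2
from bench import ctrl
from scipy.spatial.transform import Rotation as Ro
def cam(n):
    c=ctrl.camera_info(n); return np.array(c["intrinsics"]),np.array(c["R"]),np.array(c["t"]).ravel()
def ray(n,u,v,z,c=None):
    K,R,t=c or cam(n); d=R.T@np.linalg.solve(K,[u,v,1.]); o=-R.T@t
    return o+d*(z-o[2])/d[2]
def proj(n,X,c=None):
    K,R,t=c or cam(n); p=K@(R@np.array(X)+t); return p[:2]/p[2]
def cloud(d,c):
    K,R,t=c; v,u=np.mgrid[:d.shape[0],:d.shape[1]]
    P=np.stack([(u-K[0,2])/K[0,0]*d,(v-K[1,2])/K[1,1]*d,d],-1)
    return (P-t)@R
E
python3 - <<'E'
from h import *
for n in("scene","top"):
    c=cam(n); im,d=ctrl.get_image(n); cv2.imwrite(f"pics/{n}1.png",im); np.save(f"{n}1.npy",d)
    print(n,c[0].round(1).tolist(),(-c[1].T@c[2]).round(3),c[1].round(2).tolist())
s=ctrl.get_state();print({k:np.round(v,3) for k,v in s.items()}); print(Ro.from_rotvec(s["tool_rot"]).as_matrix().round(3))
E
```

```text
scene [[357.1, 0.0, 256.0], [0.0, 357.1, 186.9], [0.0, 0.0, 1.0]] [ 1.18  -0.401  0.615] [[0.53, 0.85, -0.01], [0.49, -0.31, -0.81], [-0.69, 0.43, -0.58]]
top [[396.3, 0.0, 261.6], [0.0, 396.3, 193.8], [0.0, 0.0, 1.0]] [0.326 0.017 1.262] [[0.0, -1.0, 0.03], [-0.98, -0.01, -0.18], [0.18, -0.03, -0.98]]
{'time': np.float64(0.1), 'joint_positions': array([ 1.186,  0.322, -0.07 ,  1.452,  0.023,  1.371, -0.057]), 'qd': array([-0.   , -0.002, -0.001, -0.002, -0.001,  0.001, -0.001]), 'joint_torque': array([ 0.0000e+00, -4.9257e+01, -4.0600e-01, -3.1340e+01, -6.4000e-02,
        4.0000e-02,  0.0000e+00]), 'position': array([ 0.252, -0.599,  0.191]), 'tool_rot': array([-3.078e+00, -6.220e-01,  1.000e-03]), 'ft_force': array([-0.851, -0.328,  0.417]), 'torque': array([0.063, 0.011, 0.002]), 'grip_force': np.float64(0.0), 'grip_width': np.float64(0.996)}
[[ 0.922  0.388 -0.001]
 [ 0.388 -0.922  0.002]
 [-0.    -0.002 -1.   ]]
```

View pics/top1.png

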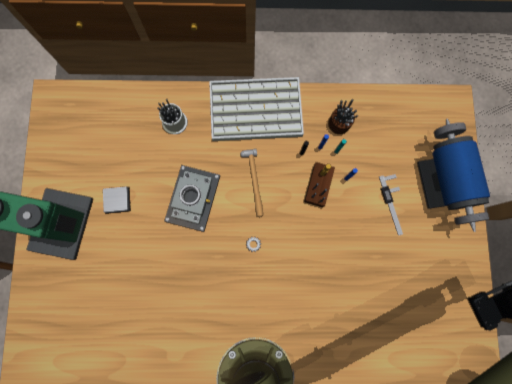

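View pics/scene1.png

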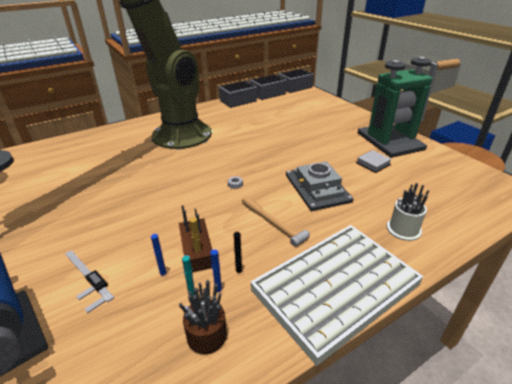

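The top view shows the housing at (192,198), the wooden stand at (319,185), the hammer at (256,183) and the cone at (254,243). Things that could pass for the drift are the black bar at top (304,148), the blue bars at (322,143) and (350,175), the teal bar at (340,146), and the thin punches in the stand. The brass bar in the stand, near top (326,170) or scene (196,235), fits the description, so I'll crop there to check.

```bash
python3 - <<'E'
import cv2,numpy as np
a=cv2.imread("pics/top1.png");b=cv2.imread("pics/scene1.png")
A=cv2.resize(a[120:220,290:370],(400,500),interpolation=cv2.INTER_CUBIC)
B=cv2.resize(b[200:300,150:230],(400,500),interpolation=cv2.INTER_CUBIC)
cv2.imwrite("pics/crop1.png",np.hstack([A,B]))
E
```

```text
(no output)
```

View pics/crop1.png

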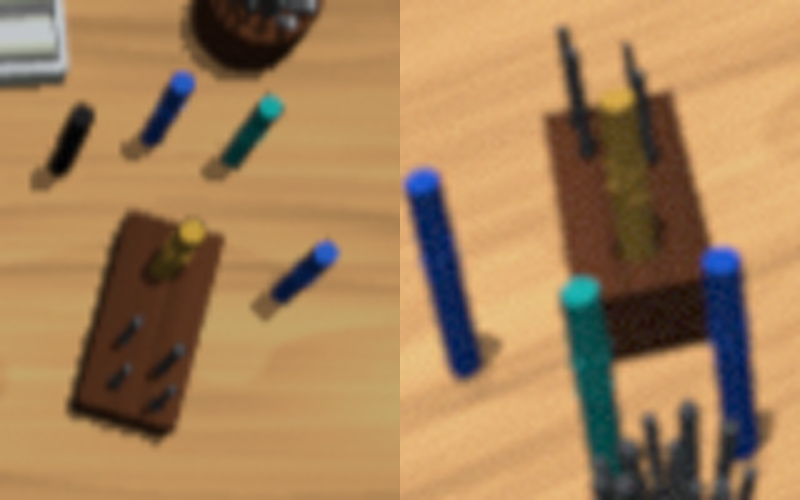

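The brass bar stands in the wooden stand with its top at about top (328.5,166) and scene (193,220). The four dark punches sit to its −x side. The blue and teal bars stand free on the bench, so they are the look-alikes. Next I'll triangulate the drift, stand and housing.

```bash
python3 - <<'E'
from h import *
print("drift top", ray("top",328.2,165.8,.127).round(4), ray("scene",192.6,219.7,.127).round(4))
c=cam("top");d=np.load("top1.npy");P=cloud(d,c)
im=cv2.imread("pics/top1.png")
def box(m,zs,lab):
    m=m.astype(np.uint8)*255
    cs=cv2.findContours(m,cv2.RETR_EXTERNAL,cv2.CHAIN_APPROX_NONE)[0]
    k=max(cs,key=cv2.contourArea)[:,0]
    W=np.array([ray("top",u,v,zs,c)[:2] for u,v in k],np.float32)*1000
    r=cv2.minAreaRect(W);print(lab,np.round(r[0],1),np.round(r[1],1),round(r[2],1))
def win(u0,u1,v0,v1):
    w=np.zeros(d.shape,bool);w[v0:v1,u0:u1]=1;return w
Z=P[...,2]
print("bench z",np.median(Z[win(260,300,260,300)]))
box(win(295,340,155,212)&(abs(Z-.042)<.008),.042,"stand")
box(win(160,225,160,235)&(abs(Z-.057)<.006),.057,"block top")
box(win(160,225,160,235)&(abs(Z-.016)<.006),.016,"plate")
m=win(160,225,160,235)&(Z>.063); box(m,.071,"cup"); print("cup z",np.percentile(Z[m],[10,50,90]))
m=win(320,340,155,175)&(Z>.11);print("drift pts",m.sum(),P[m].mean(0))
for n,w in(("hammer",win(238,266,145,220)),("cone",win(244,264,233,253))):
    m=w&(Z>.008);print(n,P[m].min(0).round(3),P[m].max(0).round(3))
E
```

```text
drift top [ 0.6223 -0.2144  0.127 ] [ 0.624  -0.2142  0.127 ]
bench z -0.00045151572471473017
stand [ 587.9 -203.2] [ 64.6 132. ] 74.0
block top [543.4 201.7] [ 96.9 100.5] 75.4
plate [545.3 201.2] [130.2 189.7] 75.6
cup [544.6 201.6] [59.2 59.8] 46.6
cup z [0.06625894 0.07075965 1.26198052]
drift pts 31 [ 0.60247372 -0.19754602  0.19689116]
hammer [ 0.326 -0.021  0.008] [0.708 0.05  1.262]
cone [ 0.326 -0.018  0.008] [0.423 0.029 1.262]
```

```bash
python3 -m handwheel '[[0.087,0,0,-0.015,0,0,9.7],[0.087,0,0,-0.015,0,0,9.7],[0.087,0,0,-0.015,0,0,9.7],[0.04,0,0,-0.015,0,0,9.7],[0.04,0.03,-0.055,0,0,0,0],[0.04,0.03,-0.055,0,0,0,0],[0.04,0.03,-0.055,0,0,0,0],[0.04,0.03,-0.055,0,0,0,0],[0.04,0.03,-0.055,0,0,0,0],[0.04,0.03,-0.055,0,0,0,0],[0.04,0.03,-0.055,0,0,0,0],[0.04,0,0,0,0,0,0]]' 40
python3 - <<'E'
from h import *
s=ctrl.get_state();c=cam("wrist");im,d=ctrl.get_image("wrist");cv2.imwrite("pics/w1.png",im);np.save("w1.npy",d)
np.savez("w1c.npz",K=c[0],R=c[1],t=c[2])
print(s["position"].round(4),Ro.from_rotvec(s["tool_rot"]).as_matrix().round(3).tolist(),(-c[1].T@c[2]).round(3))
for n,u,v in(("blue",350,174),("blue2",322,137),("teal",343,141),("black",304,143)):print(n,ray("top",u,v,.115).round(3))
E
```

```text
time: 1.6
position: [0.5633, -0.2797, 0.2515]
tool_rot: [-3.109, 0.417, -0.0]
ft_force: [-0.2, -0.1, 0.6]
grip_width: 0.461
grip_force: 0.0
[ 0.5633 -0.2797  0.2515] [[0.965, -0.264, 0.001], [-0.264, -0.965, 0.004], [-0.0, -0.004, -1.0]] [ 0.63  -0.299  0.443]
blue [ 0.601 -0.282  0.115]
blue2 [ 0.716 -0.201  0.115]
teal [ 0.704 -0.264  0.115]
black [ 0.696 -0.145  0.115]
```

View pics/w1.png

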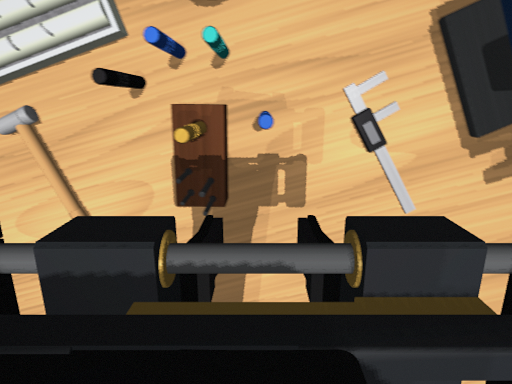

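The wrist view shows the brass top at about (183,134), the punches at (185,185), and the nearest look-alike (blue) at (265,120). That blue bar is about 70 mm away along the closing line, so I'll keep the opening narrow.

```bash
cat > d.py <<'E'
from h import *
im=cv2.imread("pics/w1.png");z=np.load("w1c.npz");c=(z["K"],z["R"],z["t"]);d=np.load("w1.npy")
P=cloud(d,c);Z=P[...,2]
w=np.zeros(Z.shape,bool);w[110:155,165:220]=1
m=w&(Z>.12)&(Z<.135);print(m.sum(),P[m].mean(0).round(4), P[m].max(0)-P[m].min(0))
(u,v),r=cv2.minEnclosingCircle(np.argwhere(m)[:,::-1].astype(np.float32));print(u,v,r,ray("",u,v,.127,c).round(4))
w[:]=0;w[95:215,165:235]=1
m=(w&(abs(Z-.042)<.006)).astype(np.uint8)
k=max(cv2.findContours(m,0,1)[0],key=cv2.contourArea)[:,0]
W=np.array([ray("",a,b,.042,c)[:2] for a,b in k],np.float32)*1000
r=cv2.minAreaRect(W);print(r)
w[:]=0;w[105:135,250:280]=1
m=w&(Z>.05);print("blue top",P[m].mean(0).round(3),P[m].max(0).round(3))
E
python3 d.py
```

```text
219 [ 0.6209 -0.2137  0.1259] [0.01526229 0.01575297 0.0079343 ]
180.23333740234375 134.5 8.51897144317627 [ 0.6211 -0.2142  0.127 ]
((586.2465209960938, -203.32066345214844), (64.57089233398438, 129.84771728515625), 73.94911193847656)
blue top [ 0.612 -0.296  0.113] [ 0.63  -0.289  0.443]
```

```bash
python3 -m handwheel '[[0.04,0.0194,-0.0394,0,0,0,0],[0.04,0.0194,-0.0394,0,0,0,0],[0.04,0,0,0.04,0,0,0],[0.04,0,0,0.04,0,0,0],[0.04,0,0,0.03,0,0,0],[0.04,0,0,0,0,0,0]]' 40
```

```text
time: 2.4
position: [0.6151, -0.2237, 0.1392]
tool_rot: [-3.111, 0.44, 0.01]
ft_force: [-1.4, -0.3, 0.6]
grip_width: 0.463
grip_force: 0.0
```

```bash
python3 -m handwheel '[[0.04,0,0,0,0,0,0]]'
python3 - <<'E'
from h import *
s=ctrl.get_state();p=s["position"];R=Ro.from_rotvec(s["tool_rot"]).as_matrix()
print(R.round(3).tolist(),(R.T@(np.array([.6215,-.214,.081])-p)).round(4))
E
```

```text
time: 2.52
position: [0.6186, -0.2236, 0.1438]
tool_rot: [3.11, -0.438, 0.003]
ft_force: [0.1, -0.5, 1.2]
grip_width: 0.458
grip_force: 0.0
[[0.961, -0.276, 0.001], [-0.276, -0.961, -0.001], [0.002, 0.001, -1.0]] [ 0.     -0.0101  0.0628]
```

```bash
python3 -m handwheel '[[0.04,0,-0.01,0,0,0,0],[0.04,0,0,0,0,0,0],[0.04,0,0,0,0,0,0]]'
python3 - <<'E'
from h import *
s=ctrl.get_state();p=s["position"];R=Ro.from_rotvec(s["tool_rot"]).as_matrix()
print(R.round(3).tolist(),(R.T@(np.array([.6215,-.214,.081])-p)).round(4))
E
```

```text
time: 2.9
position: [0.6215, -0.2123, 0.1431]
tool_rot: [3.111, -0.435, 0.002]
ft_force: [0.1, -0.0, 0.0]
grip_width: 0.461
grip_force: 0.0
[[0.962, -0.274, 0.001], [-0.274, -0.962, -0.001], [0.001, 0.0, -1.0]] [0.0004 0.0016 0.0621]
```

```bash
python3 -m handwheel '[[0.04,0,0.0015,0.032,0,0,0],[0.04,0,0,0.03,0,0,0],[0.04,0,0,0,0,0,0],[0.04,0,0,0,0,0,0],[0,0,0,0,0,0,0],[0,0,0,0,0,0,0],[0,0,0,0,0,0,0],[0,0,0,0,0,0,0]]' 45
```

```text
time: 3.9
position: [0.6209, -0.2141, 0.0809]
tool_rot: [3.111, -0.436, 0.001]
ft_force: [-0.4, 0.7, 1.8]
grip_width: 0.168
grip_force: 45.0
```

```bash
python3 -m handwheel '[[0,0,0,-0.02,0,0,0],[0,0,0,-0.03,0,0,0],[0,0,0,-0.04,0,0,0],[0,0,0,-0.03,0,0,0],[0,0,0,0,0,0,0],[0,0,0,0,0,0,0],[0,0,0,0,0,0,0]]' 60
python3 - <<'E'
from h import *
s=ctrl.get_state();p=s["position"];R=Ro.from_rotvec(s["tool_rot"]).as_matrix()
print(s["grip_force"],R.round(3).tolist(),(R.T@(np.array([.5445,.2015,.2])-p)).round(4))
im,d=ctrl.get_image("wrist");cv2.imwrite("pics/w2.png",im)
im,d=ctrl.get_image("scene");np.save("s2.npy",d);c=cam("scene");P=cloud(d,c)
hs=cv2.cvtColor(im,cv2.COLOR_BGR2HSV);m=cv2.inRange(hs,(20,120,50),(32,255,255))>0
m&=(np.linalg.norm(P[...,:2]-p[:2],axis=2)<.05)&(P[...,2]>.05)
Q=P[m];print(m.sum(),Q.min(0).round(3),Q.max(0).round(3))
for lo in np.arange(.1,.26,.02):
    q=Q[(Q[:,2]>lo)&(Q[:,2]<lo+.02)]
    if len(q)>3:print(round(lo,2),len(q),q.mean(0).round(4))
E
```

```text
time: 4.78
position: [0.6195, -0.2138, 0.1983]
tool_rot: [-3.111, 0.436, 0.005]
ft_force: [-0.2, -0.7, -2.5]
grip_width: 0.165
grip_force: 60.0
59.99617516994476 [[0.961, -0.275, -0.003], [-0.275, -0.961, 0.001], [-0.004, -0.0, -1.0]] [-0.1863 -0.3787 -0.001 ]
385 [ 0.591 -0.257  0.13 ] [ 0.655 -0.18   0.476]
0.12 10 [ 0.6274 -0.2137  0.136 ]
0.14 36 [ 0.6279 -0.2139  0.15  ]
0.16 31 [ 0.6278 -0.2148  0.1702]
0.18 40 [ 0.6271 -0.2153  0.1901]
0.2 44 [ 0.6273 -0.2152  0.2103]
0.22 50 [ 0.6276 -0.215   0.2301]
0.24 26 [ 0.6268 -0.2144  0.2444]
```

View pics/w2.png

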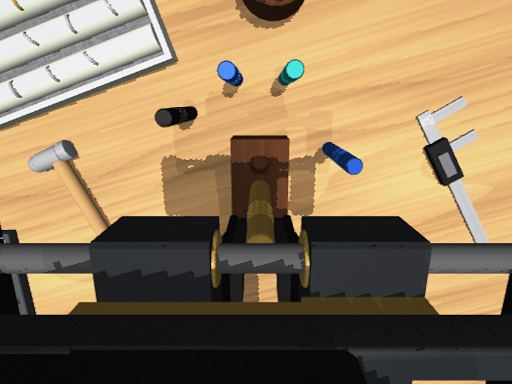

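The wrist view shows the drift held upright and in line with the fingers. The empty hole is visible at (259,163) and the bystanders are undisturbed. Moving over to the housing.

```bash
python3 -m handwheel '[[0,-0.0266,-0.0501,0,0,0,0],[0,-0.0266,-0.0501,0,0,0,0],[0,-0.0266,-0.0501,0,0,0,0],[0,-0.0266,-0.0501,0,0,0,0],[0,-0.0266,-0.0501,0,0,0,0],[0,-0.0266,-0.0501,0,0,0,0],[0,-0.0266,-0.0501,0,0,0,0],[0,0,0,0,0,0,0],[0,0,0,0,0,0,0],[0,0,0,0,0,0,0],[0,0,0,0,0,0,0]]'
cat > m.py <<'E'
from h import *
s=ctrl.get_state();p=s["position"];R=Ro.from_rotvec(s["tool_rot"]).as_matrix()
np.set_printoptions(suppress=True)
print("R",R.round(3).tolist(),"to centre (tool):",(R.T@(np.array([.5445,.2015,.14])-p)).round(4),"F",np.round(s["ft_force"],1))
E
python3 m.py; python3 - <<'E'
from h import *
im,d=ctrl.get_image("wrist");cv2.imwrite("pics/w3.png",im)
c=cam("wrist");P=cloud(d,c);Z=P[...,2]
m=(np.hypot(P[...,0]-.5445,P[...,1]-.2015)<.045)&(abs(Z-.071)<.005)&(d>0)
k=max(cv2.findContours(m.astype(np.uint8),0,1)[0],key=cv2.contourArea)
W=np.array([ray("",a,b,.071,c)[:2] for a,b in k[:,0]],np.float32)
print(m.sum(),np.median(Z[m]),P[m].min(0),P[m].max(0),cv2.minEnclosingCircle(W))
E
```

```text
time: 6.25
position: [0.5384, 0.1728, 0.2002]
tool_rot: [3.11, -0.44, -0.0]
ft_force: [0.2, -0.1, -1.3]
grip_width: 0.162
grip_force: 60.0
R [[0.961, -0.277, -0.0], [-0.277, -0.961, -0.0], [-0.0, 0.0, -1.0]] to centre (tool): [-0.0021 -0.0293  0.0602] F [ 0.2 -0.1 -1.3]
939 0.07036311745128734 [0.51306833 0.17212898 0.06600364] [0.57429085 0.23380707 0.07253932] ((0.544173002243042, 0.20272570848464966), 0.031024673953652382)
```

View pics/w3.png

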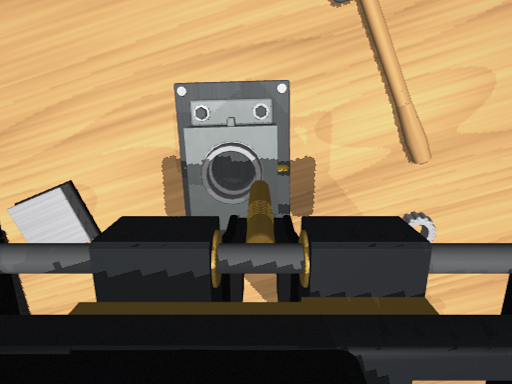

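The cup's rim is a circle of radius 31.0 mm at (231,172), with its centre at world (0.5443, 0.202) and z about 0.0705, which agrees with the sizes given. I'll lower onto its +y (tool) side.

```bash
python3 -m handwheel '[[0,-0.0024,-0.0017,0.03,0,0,0],[0,0,0,0.024,0,0,0],[0,0,0,0,0,0,0],[0,0,0,0,0,0,0]]'
sed -i 's/.5445,.2015/.5443,.2020/' m.py; python3 m.py
for i in 1; do python3 -m handwheel '[[0,0,0,0.002,0,0,0],[0,0,0,0,0,0,0]]'; done
```

```text
time: 6.8
position: [0.5369, 0.1766, 0.1475]
tool_rot: [-3.11, 0.437, -0.002]
ft_force: [0.2, 0.5, -1.6]
grip_width: 0.167
grip_force: 60.0
R [[0.961, -0.275, 0.001], [-0.275, -0.961, 0.0], [0.001, -0.001, -1.0]] to centre (tool): [ 0.0001 -0.0264  0.0075] F [ 0.2  0.5 -1.6]
time: 7.05
position: [0.5365, 0.1767, 0.1451]
tool_rot: [-3.111, 0.436, -0.002]
ft_force: [-0.6, 0.0, -3.4]
grip_width: 0.161
grip_force: 60.0
```

```bash
python3 -m handwheel '[[0,0,0,0.001,0,0,0],[0,0,0,0,0,0,0]]' | grep -E 'pos|force'
python3 -m handwheel '[[0,0,0,0.001,0,0,0],[0,0,0,0,0,0,0]]'| grep -E 'pos|force'
python3 -m handwheel '[[0,0,0,0.0005,0,0,0],[0,0,0,0,0,0,0]]'| grep -E 'pos|force'
python3 -m handwheel '[[0,0,0,0.0005,0,0,0],[0,0,0,0,0,0,0]]'| grep -E 'pos|force'
```

```text
position: [0.5361, 0.1766, 0.1435]
ft_force: [-0.1, -0.1, -1.7]
grip_force: 60.0
position: [0.5361, 0.1766, 0.1423]
ft_force: [-0.7, 0.4, -2.4]
grip_force: 60.0
position: [0.5361, 0.1766, 0.1418]
ft_force: [0.4, 0.4, -2.1]
grip_force: 60.0
position: [0.5361, 0.1766, 0.1413]
ft_force: [0.3, 0.5, -1.3]
grip_force: 60.0
```

```bash
for i in a; do python3 -m handwheel '[[0,0,0.001,0.0005,0,0,0],[0,0,0,0,0,0,0]]' | grep -E 'pos|ft_force'
python3 -m handwheel '[[0,0,0,0.0005,0,0,0],[0,0,0,0,0,0,0]]'| grep -E 'pos|ft_force'
python3 -m handwheel '[[0,0,0,0.0005,0,0,0],[0,0,0,0,0,0,0]]'| grep -E 'pos|ft_force'
python3 -m handwheel '[[0,0,0,0.0005,0,0,0],[0,0,0,0,0,0,0]]'| grep -E 'pos|ft_force'; done
```

```text
position: [0.5359, 0.1755, 0.1408]
ft_force: [-0.5, 0.0, -1.9]
position: [0.5358, 0.1757, 0.1404]
ft_force: [-0.2, -0.1, -2.1]
position: [0.536, 0.1757, 0.1401]
ft_force: [-0.3, -0.5, -0.5]
position: [0.5362, 0.1757, 0.1399]
ft_force: [-0.2, 0.6, 3.0]
```

```bash
for i in a; do python3 -m handwheel '[[0,0,0,0.0005,0,0,0],[0,0,0,0,0,0,0]]' | grep -E 'pos|ft_force'
python3 -m handwheel '[[0,0,0,0.0005,0,0,0],[0,0,0,0,0,0,0]]'| grep -E 'pos|ft_force'
python3 -m handwheel '[[0,0,0,0.0005,0,0,0],[0,0,0,0,0,0,0]]'| grep -E 'pos|ft_force'
python3 -m handwheel '[[0,0,0,0.0005,0,0,0],[0,0,0,0,0,0,0]]'| grep -E 'pos|ft_force|time'; done
```

```text
position: [0.5363, 0.1758, 0.1396]
ft_force: [-0.4, -0.5, 5.4]
position: [0.5361, 0.1757, 0.1387]
ft_force: [0.4, -1.1, 5.3]
position: [0.5361, 0.1756, 0.1381]
ft_force: [-0.5, -1.8, 4.1]
time: 10.05
position: [0.536, 0.1755, 0.1376]
ft_force: [-1.0, -1.5, 5.7]
```

```bash
python3 -m handwheel '[[0,0,0,-0.008,0,0,0],[0,0,-0.028,0,0,0,0],[0,0,-0.028,0,0,0,0],[0,0,0,0,0,0,0],[0,0,0,0.003,0,0,0],[0,0,0,0.001,0,0,0],[0,0,0,0,0,0,0]]' | grep -E 'pos|ft_force'; python3 m.py
python3 -m handwheel '[[0,0,0,0.0005,0,0,0],[0,0,0,0.0005,0,0,0],[0,0,0,0.0005,0,0,0]]'| grep -E 'pos|ft_force'
python3 -m handwheel '[[0,0,0,0.0005,0,0,0],[0,0,0,0.0005,0,0,0]]'| grep -E 'pos|ft_force'
python3 -m handwheel '[[0,0,0,0.0005,0,0,0],[0,0,0,0.0005,0,0,0],[0,0,0,0,0,0,0]]'| grep -E 'pos|ft_force|time'
```

```text
position: [0.5512, 0.2285, 0.1412]
ft_force: [0.3, 0.1, -1.1]
R [[0.961, -0.276, -0.0], [-0.276, -0.961, -0.001], [-0.0, 0.001, -1.0]] to centre (tool): [0.0007 0.0274 0.0012] F [ 0.3  0.1 -1.1]
position: [0.5515, 0.2295, 0.1402]
ft_force: [0.4, -0.2, 0.3]
position: [0.5519, 0.2297, 0.1399]
ft_force: [-0.4, 0.4, 4.6]
time: 11.92
position: [0.5518, 0.2301, 0.1386]
ft_force: [-0.4, -0.0, 4.9]
```

```bash
python3 -m handwheel '[[0,0,0,0.0005,0,0,0],[0,0,0,0.0005,0,0,0]]'| grep -E 'pos|ft_force'
python3 -m handwheel '[[0,0,0,0.0005,0,0,0],[0,0,0,0.0005,0,0,0]]'| grep -E 'pos|ft_force'
python3 -m handwheel '[[0,0,0,0.0005,0,0,0],[0,0,0,0,0,0,0]]'| grep -E 'pos|ft_force|time'
python3 m.py
```

```text
position: [0.5518, 0.2303, 0.1377]
ft_force: [-0.9, 1.2, 5.5]
position: [0.5519, 0.2304, 0.1369]
ft_force: [0.0, 1.7, 5.9]
time: 12.68
position: [0.5519, 0.2305, 0.1363]
ft_force: [0.2, 0.8, 5.7]
R [[0.962, -0.274, 0.002], [-0.274, -0.962, 0.001], [0.001, -0.002, -1.0]] to centre (tool): [ 0.0005  0.0295 -0.0037] F [0.2 0.8 5.7]
```

```bash
python3 -m handwheel '[[0,0,0,-0.006,0,0,0],[0,0.028,0.029,0,0,0,0],[0,0,0,0,0,0,0],[0,0,0,0,0,0,0],[0,0,0,0.003,0,0,0],[0,0,0,0.001,0,0,0],[0,0,0,0,0,0,0]]' | grep -E 'pos|ft_force'; python3 m.py
python3 -m handwheel '[[0,0,0,0.0005,0,0,0],[0,0,0,0.0005,0,0,0]]'| grep -E 'pos|ft_force'
python3 -m handwheel '[[0,0,0,0.0005,0,0,0],[0,0,0,0.0005,0,0,0]]'| grep -E 'pos|ft_force'
python3 -m handwheel '[[0,0,0,0.0005,0,0,0],[0,0,0,0.0005,0,0,0]]'| grep -E 'pos|ft_force'
python3 -m handwheel '[[0,0,0,0.0005,0,0,0],[0,0,0,0,0,0,0]]'| grep -E 'pos|ft_force|time'
```

```text
position: [0.57, 0.1947, 0.1375]
ft_force: [-0.4, 0.2, -0.7]
R [[0.962, -0.274, 0.0], [-0.274, -0.962, 0.0], [-0.0, -0.0, -1.0]] to centre (tool): [-0.0267 -0.     -0.0025] F [-0.4  0.2 -0.7]
position: [0.5706, 0.1944, 0.1372]
ft_force: [-0.8, -0.3, 4.2]
position: [0.5709, 0.1943, 0.1365]
ft_force: [-0.6, 1.1, 5.7]
position: [0.571, 0.1942, 0.1356]
ft_force: [-0.7, 0.8, 6.0]
time: 14.55
position: [0.5711, 0.1942, 0.1351]
ft_force: [-0.4, 0.1, 6.8]
```

```bash
python3 -m handwheel '[[0,0,0,-0.007,0,0,0],[0,-0.028,0,0,0,0,0],[0,-0.028,0,0,0,0,0],[0,0,0,0,0,0,0],[0,0,0,0.003,0,0,0],[0,0,0,0.001,0,0,0],[0,0,0,0,0,0,0]]' | grep -E 'pos|ft_force'; python3 m.py
python3 -m handwheel '[[0,0,0,0.0005,0,0,0],[0,0,0,0.0005,0,0,0]]'| grep -E 'pos|ft_force'
python3 -m handwheel '[[0,0,0,0.0005,0,0,0],[0,0,0,0.0005,0,0,0]]'| grep -E 'pos|ft_force'
python3 -m handwheel '[[0,0,0,0.0005,0,0,0],[0,0,0,0.0005,0,0,0]]'| grep -E 'pos|ft_force'
python3 -m handwheel '[[0,0,0,0.0005,0,0,0],[0,0,0,0.0005,0,0,0]]'| grep -E 'pos|ft_force|time'
```

```text
position: [0.5173, 0.2089, 0.1373]
ft_force: [-0.1, -0.9, 2.3]
R [[0.961, -0.276, 0.001], [-0.276, -0.961, -0.0], [0.001, -0.0, -1.0]] to centre (tool): [ 0.0278 -0.0008 -0.0026] F [-0.1 -0.9  2.3]
position: [0.5172, 0.2092, 0.1367]
ft_force: [-0.3, -1.8, 5.9]
position: [0.5171, 0.2093, 0.1358]
ft_force: [-1.5, -1.6, 4.6]
position: [0.5171, 0.2094, 0.1349]
ft_force: [-0.1, -0.9, 6.3]
time: 16.42
position: [0.5171, 0.2094, 0.134]
ft_force: [-0.8, -1.5, 6.5]
```

```bash
python3 -m handwheel '[[0,0,0,-0.007,0,0,0],[0,0.028,0.027,0,0,0,0],[0,0,0,0,0,0,0],[0,0,0,0,0,0,0],[0,0,0,0.003,0,0,0],[0,0,0,0.001,0,0,0],[0,0,0,0.0005,0,0,0]]' | grep -E 'pos|ft_force'; python3 m.py
python3 -m handwheel '[[0,0,0,0.0005,0,0,0],[0,0,0,0.0005,0,0,0]]'| grep -E 'pos|ft_force'
python3 -m handwheel '[[0,0,0,0.0005,0,0,0],[0,0,0,0.0005,0,0,0]]'| grep -E 'pos|ft_force'
python3 -m handwheel '[[0,0,0,0.0005,0,0,0],[0,0,0,0.0005,0,0,0]]'| grep -E 'pos|ft_force'
python3 -m handwheel '[[0,0,0,0.0005,0,0,0],[0,0,0,0.0005,0,0,0]]'| grep -E 'pos|ft_force|time'
```

```text
position: [0.5356, 0.1762, 0.1355]
ft_force: [-0.2, -0.1, -0.5]
R [[0.962, -0.274, -0.0], [-0.274, -0.962, 0.0], [-0.0, -0.0, -1.0]] to centre (tool): [ 0.0013 -0.0272 -0.0045] F [-0.2 -0.1 -0.5]
position: [0.5363, 0.176, 0.1352]
ft_force: [-0.6, -0.2, 3.7]
position: [0.5365, 0.1757, 0.1344]
ft_force: [-1.5, -0.5, 5.4]
position: [0.5366, 0.1756, 0.1336]
ft_force: [-0.8, -0.8, 6.6]
time: 18.3
position: [0.5367, 0.1756, 0.1327]
ft_force: [-1.3, -1.4, 7.3]
```

```bash
python3 -m handwheel '[[0,0,0,-0.007,0,0,0],[0,0,-0.028,0,0,0,0],[0,0,-0.028,0,0,0,0],[0,0,0,0,0,0,0],[0,0,0,0.002,0,0,0],[0,0,0,0.001,0,0,0],[0,0,0,0.0005,0,0,0]]' | grep -E 'pos|ft_force'; python3 m.py
python3 -m handwheel '[[0,0,0,0.0005,0,0,0],[0,0,0,0.0005,0,0,0]]'| grep -E 'pos|ft_force'
python3 -m handwheel '[[0,0,0,0.0005,0,0,0],[0,0,0,0.0005,0,0,0]]'| grep -E 'pos|ft_force'
python3 -m handwheel '[[0,0,0,0.0005,0,0,0],[0,0,0,0.0005,0,0,0]]'| grep -E 'pos|ft_force'
python3 -m handwheel '[[0,0,0,0.0005,0,0,0],[0,0,0,0.0005,0,0,0]]'| grep -E 'pos|ft_force|time'
```

```text
position: [0.5513, 0.2285, 0.1347]
ft_force: [0.5, -0.1, -1.4]
R [[0.961, -0.276, -0.0], [-0.276, -0.961, -0.001], [0.0, 0.001, -1.0]] to centre (tool): [ 0.0006  0.0274 -0.0053] F [ 0.5 -0.1 -1.4]
position: [0.5516, 0.2292, 0.1345]
ft_force: [-0.8, -0.8, 2.4]
position: [0.5519, 0.2296, 0.134]
ft_force: [-1.3, -1.2, 5.1]
position: [0.552, 0.2298, 0.1331]
ft_force: [-0.9, -1.5, 6.0]
time: 20.18
position: [0.5521, 0.2299, 0.1323]
ft_force: [-0.7, -1.6, 6.4]
```

```bash
python3 -m handwheel '[[0,0,0,0.0005,0,0,0],[0,0,0,0.0005,0,0,0]]'| grep -E 'pos|ft_force'
python3 -m handwheel '[[0,0,0,-0.006,0,0,0],[0,0.028,0.028,0,0,0,0],[0,0,0,0,0,0,0],[0,0,0,0,0,0,0],[0,0,0,0.002,0,0,0],[0,0,0,0.001,0,0,0],[0,0,0,0.0005,0,0,0]]' | grep -E 'pos|ft_force'; python3 m.py
python3 -m handwheel '[[0,0,0,0.0005,0,0,0],[0,0,0,0.0005,0,0,0]]'| grep -E 'pos|ft_force'
python3 -m handwheel '[[0,0,0,0.0005,0,0,0],[0,0,0,0.0005,0,0,0]]'| grep -E 'pos|ft_force'
python3 -m handwheel '[[0,0,0,0.0005,0,0,0],[0,0,0,0.0005,0,0,0]]'| grep -E 'pos|ft_force'
python3 -m handwheel '[[0,0,0,0.0005,0,0,0],[0,0,0,0,0,0,0]]'| grep -E 'pos|ft_force|time'
```

```text
position: [0.5523, 0.2301, 0.1316]
ft_force: [-0.5, -1.6, 7.2]
position: [0.5704, 0.1958, 0.1328]
ft_force: [-0.0, 0.3, 1.1]
R [[0.962, -0.274, 0.001], [-0.274, -0.962, 0.0], [0.0, -0.001, -1.0]] to centre (tool): [-0.0269  0.0012 -0.0072] F [-0.   0.3  1.1]
position: [0.5711, 0.1955, 0.1324]
ft_force: [0.7, 0.3, 5.9]
position: [0.5713, 0.1953, 0.1317]
ft_force: [-1.4, 0.0, 6.5]
position: [0.5715, 0.1952, 0.1309]
ft_force: [-0.5, -0.3, 7.1]
time: 22.3
position: [0.5714, 0.1953, 0.1304]
ft_force: [-0.2, 0.9, 6.9]
```

```bash
python3 -m handwheel '[[0,0,0,-0.007,0,0,0],[0,-0.028,0,0,0,0,0],[0,-0.028,0,0,0,0,0],[0,0,0,0,0,0,0],[0,0,0,0.002,0,0,0],[0,0,0,0.001,0,0,0],[0,0,0,0.0005,0,0,0]]' | grep -E 'pos|ft_force'; python3 m.py
python3 -m handwheel '[[0,0,0,0.0005,0,0,0],[0,0,0,0.0005,0,0,0]]'| grep -E 'pos|ft_force'
python3 -m handwheel '[[0,0,0,0.0005,0,0,0],[0,0,0,0.0005,0,0,0]]'| grep -E 'pos|ft_force'
python3 -m handwheel '[[0,0,0,0.0005,0,0,0],[0,0,0,0.0005,0,0,0]]'| grep -E 'pos|ft_force'
python3 -m handwheel '[[0,0,0,0.0005,0,0,0],[0,0,0,0.0005,0,0,0]]'| grep -E 'pos|ft_force|time'
```

```text
position: [0.5172, 0.2097, 0.1321]
ft_force: [-0.9, 0.2, -0.5]
R [[0.961, -0.276, -0.0], [-0.276, -0.961, -0.0], [-0.0, 0.0, -1.0]] to centre (tool): [ 0.0282 -0.0001 -0.0079] F [-0.9  0.2 -0.5]
position: [0.5172, 0.2102, 0.1319]
ft_force: [-0.2, -0.6, 2.8]
position: [0.5174, 0.2104, 0.1314]
ft_force: [-0.2, -0.7, 5.4]
position: [0.5174, 0.2105, 0.1305]
ft_force: [-0.0, -1.7, 6.1]
time: 24.18
position: [0.5174, 0.2105, 0.1297]
ft_force: [-0.2, -0.7, 7.4]
```

```bash
python3 -m handwheel '[[0,0,0,-0.006,0,0,0],[0,0.028,0.028,0,0,0,0],[0,0,0,0,0,0,0],[0,0,0,0,0,0,0],[0,0,0,0.002,0,0,0],[0,0,0,0.001,0,0,0],[0,0,0,0.0005,0,0,0]]' | grep -E 'pos|ft_force'; python3 m.py
python3 -m handwheel '[[0,0,0,0.0005,0,0,0],[0,0,0,0.0005,0,0,0]]'| grep -E 'pos|ft_force'
python3 -m handwheel '[[0,0,0,0.0005,0,0,0],[0,0,0,0.0005,0,0,0]]'| grep -E 'pos|ft_force'
python3 -m handwheel '[[0,0,0,0.0005,0,0,0],[0,0,0,0,0,0,0]]'| grep -E 'pos|ft_force|time'
```

```text
position: [0.5356, 0.1761, 0.1308]
ft_force: [-0.5, -0.3, -1.3]
R [[0.962, -0.274, -0.0], [-0.274, -0.962, -0.0], [-0.0, 0.0, -1.0]] to centre (tool): [ 0.0013 -0.0273 -0.0092] F [-0.5 -0.3 -1.3]
position: [0.5362, 0.1759, 0.1305]
ft_force: [-1.0, 0.3, 3.0]
position: [0.5365, 0.1758, 0.1299]
ft_force: [-0.9, -0.8, 5.8]
time: 25.8
position: [0.5366, 0.1757, 0.1294]
ft_force: [-0.8, -0.3, 5.4]
```

```bash
python3 -m handwheel '[[0,0,0,0.0005,0,0,0],[0,0,0,0.0005,0,0,0]]'| grep -E 'pos|ft_force'
python3 -m handwheel '[[0,0,0,0.0005,0,0,0],[0,0,0,0,0,0,0]]'| grep -E 'pos|ft_force'
python3 -m handwheel '[[0,0,0,-0.007,0,0,0],[0,0,-0.028,0,0,0,0],[0,0,-0.028,0,0,0,0],[0,0,0,0,0,0,0],[0,0,0,0.003,0,0,0],[0,0,0,0.001,0,0,0],[0,0,0,0.0005,0,0,0]]' | grep -E 'pos|ft_force'; python3 m.py
python3 -m handwheel '[[0,0,0,0.0005,0,0,0],[0,0,0,0.0005,0,0,0]]'| grep -E 'pos|ft_force|time'
```

```text
position: [0.5367, 0.1757, 0.1287]
ft_force: [-0.7, -0.5, 6.9]
position: [0.5368, 0.1757, 0.1283]
ft_force: [-1.3, -1.6, 7.9]
position: [0.5516, 0.2287, 0.1299]
ft_force: [-0.7, -0.1, 2.1]
R [[0.961, -0.276, 0.001], [-0.276, -0.961, -0.0], [0.001, 0.0, -1.0]] to centre (tool): [ 0.0003  0.0277 -0.01  ] F [-0.7 -0.1  2.1]
time: 27.42
position: [0.5519, 0.2292, 0.1295]
ft_force: [-0.9, -1.1, 5.9]
```

```bash
python3 -m handwheel '[[0,0,0,0.0005,0,0,0],[0,0,0,0.0005,0,0,0]]'| grep -E 'pos|ft_force'
python3 -m handwheel '[[0,0,0,0.0005,0,0,0],[0,0,0,0,0,0,0]]'| grep -E 'pos|ft_force'
python3 -m handwheel '[[0,0,0,0.0005,0,0,0],[0,0,0,0,0,0,0]]'| grep -E 'pos|ft_force|time'
```

```text
position: [0.552, 0.2293, 0.1287]
ft_force: [-0.7, -1.5, 5.8]
position: [0.5522, 0.2294, 0.1284]
ft_force: [-0.9, -0.5, 6.6]
time: 28.18
position: [0.5524, 0.2295, 0.1283]
ft_force: [-1.3, -0.9, 8.0]
```

```bash
python3 -m handwheel '[[0,0,0,0.0005,0,0,0],[0,0,0,0,0,0,0]]'| grep -E 'pos|ft_force|time'
python3 -m handwheel '[[0,0,0,0.0005,0,0,0],[0,0,0,0,0,0,0]]'| grep -E 'pos|ft_force|time'
```

```text
time: 28.42
position: [0.5527, 0.2296, 0.1282]
ft_force: [-0.8, -1.7, 9.6]
time: 28.68
position: [0.5529, 0.2296, 0.1282]
ft_force: [-1.5, -1.4, 11.5]
```

The −y side has stopped dead at 0.1282. Now I'll check the other three sides.

```bash
python3 -m handwheel '[[0,0,0,-0.007,0,0,0],[0,0.0275,0.028,0,0,0,0],[0,0,0,0,0,0,0],[0,0,0,0,0,0,0],[0,0,0,0.002,0,0,0],[0,0,0,0.001,0,0,0],[0,0,0,0.0005,0,0,0]]' | grep -E 'pos|ft_force'; python3 m.py
python3 -m handwheel '[[0,0,0,0.0005,0,0,0],[0,0,0,0.0005,0,0,0]]'| grep -E 'pos|ft_force'
python3 -m handwheel '[[0,0,0,0.0005,0,0,0],[0,0,0,0,0,0,0]]'| grep -E 'pos|ft_force'
python3 -m handwheel '[[0,0,0,0.0005,0,0,0],[0,0,0,0,0,0,0]]'| grep -E 'pos|ft_force|time'
```

```text
position: [0.5697, 0.1955, 0.1288]
ft_force: [-0.0, 0.5, -0.9]
R [[0.962, -0.274, -0.0], [-0.274, -0.962, -0.0], [-0.0, 0.0, -1.0]] to centre (tool): [-0.0262  0.0007 -0.0112] F [-0.   0.5 -0.9]
position: [0.5704, 0.1953, 0.1286]
ft_force: [0.1, -0.3, 2.8]
position: [0.5706, 0.1952, 0.1284]
ft_force: [-0.9, -0.6, 5.5]
time: 30.3
position: [0.5709, 0.1953, 0.1283]
ft_force: [-0.6, -1.3, 6.2]
```

```bash
python3 -m handwheel '[[0,0,0,0.0005,0,0,0],[0,0,0,0,0,0,0]]'| grep -E 'pos|ft_force|time'
python3 -m handwheel '[[0,0,0,0.0005,0,0,0],[0,0,0,0,0,0,0]]'| grep -E 'pos|ft_force|time'
```

```text
time: 30.55
position: [0.5711, 0.1953, 0.1282]
ft_force: [-1.8, -0.0, 9.1]
time: 30.8
position: [0.5714, 0.1954, 0.1282]
ft_force: [-0.7, -0.0, 9.6]
```

```bash
python3 -m handwheel '[[0,0,0,-0.007,0,0,0],[0,-0.028,0,0,0,0,0],[0,-0.028,0,0,0,0,0],[0,0,0,0,0,0,0],[0,0,0,0.002,0,0,0],[0,0,0,0.001,0,0,0],[0,0,0,0.0005,0,0,0]]' | grep -E 'pos|ft_force'; python3 m.py
python3 -m handwheel '[[0,0,0,0.0005,0,0,0],[0,0,0,0.0005,0,0,0]]'| grep -E 'pos|ft_force'
python3 -m handwheel '[[0,0,0,0.0005,0,0,0],[0,0,0,0,0,0,0]]'| grep -E 'pos|ft_force'
python3 -m handwheel '[[0,0,0,0.0005,0,0,0],[0,0,0,0,0,0,0]]'| grep -E 'pos|ft_force|time'
```

```text
position: [0.5166, 0.21, 0.129]
ft_force: [0.3, -0.2, -1.6]
R [[0.961, -0.276, -0.001], [-0.276, -0.961, -0.0], [-0.001, 0.0, -1.0]] to centre (tool): [ 0.0288  0.     -0.011 ] F [ 0.3 -0.2 -1.6]
position: [0.5163, 0.2104, 0.1284]
ft_force: [0.2, -0.4, 0.4]
position: [0.5165, 0.2105, 0.1284]
ft_force: [-0.6, -0.1, 1.0]
time: 32.42
position: [0.5167, 0.2106, 0.1283]
ft_force: [-0.8, -1.0, 5.4]
```

```bash
python3 -m handwheel '[[0,0,0,0.0005,0,0,0],[0,0,0,0,0,0,0]]'| grep -E 'pos|ft_force|time'
```

```text
time: 32.67
position: [0.517, 0.2107, 0.1282]
ft_force: [-0.5, -0.8, 7.4]
```

```bash
python3 -m handwheel '[[0,0,0,0.0005,0,0,0],[0,0,0,0,0,0,0]]'| grep -E 'pos|ft_force|time'
python3 -m handwheel '[[0,0,0,0.0005,0,0,0],[0,0,0,0,0,0,0]]'| grep -E 'pos|ft_force|time'
python3 -m handwheel '[[0,0,0,-0.007,0,0,0],[0,0.028,0.028,0,0,0,0],[0,0,0,0,0,0,0],[0,0,0,0,0,0,0],[0,0,0,0.002,0,0,0],[0,0,0,0.001,0,0,0],[0,0,0,0.0005,0,0,0]]' | grep -E 'pos|ft_force'
python3 -m handwheel '[[0,0,0,0.0005,0,0,0],[0,0,0,0.0005,0,0,0]]'| grep -E 'pos|ft_force'
python3 -m handwheel '[[0,0,0,0.0005,0,0,0],[0,0,0,0,0,0,0]]'| grep -E 'pos|ft_force|time'
```

```text
time: 32.92
position: [0.5173, 0.2108, 0.1281]
ft_force: [-1.2, -0.5, 9.0]
time: 33.17
position: [0.5176, 0.2108, 0.1281]
ft_force: [-0.8, -1.4, 10.9]
position: [0.5351, 0.1762, 0.1293]
ft_force: [0.3, -0.1, -1.9]
position: [0.5354, 0.1759, 0.1284]
ft_force: [-0.1, -0.2, -0.4]
time: 34.55
position: [0.5357, 0.1758, 0.1284]
ft_force: [-0.4, 0.1, 2.8]
```

```bash
python3 -m handwheel '[[0,0,0,0.0005,0,0,0],[0,0,0,0,0,0,0]]'| grep -E 'pos|ft_force|time'
python3 -m handwheel '[[0,0,0,0.0005,0,0,0],[0,0,0,0,0,0,0]]'| grep -E 'pos|ft_force|time'
```

```text
time: 34.8
position: [0.536, 0.1759, 0.1283]
ft_force: [-0.9, -0.8, 5.0]
time: 35.05
position: [0.5363, 0.176, 0.1282]
ft_force: [-0.2, -1.8, 6.2]
```

```bash
python3 -m handwheel '[[0,0,0,0.0005,0,0,0],[0,0,0,0,0,0,0]]'| grep -E 'pos|ft_force|time'
python3 -m handwheel '[[0,0,0,0.0005,0,0,0],[0,0,0,0,0,0,0]]'| grep -E 'pos|ft_force|time'
python3 -m handwheel '[[0,0,0,-0.02,0,0,0],[0,0,0,-0.03,0,0,0],[0,0,0,-0.0246,0,0,0],[0,0,0,0,0,0,0],[0,0,0,0,0,0,0]]'
python3 - <<'E'
from h import *
s=ctrl.get_state();p=s["position"];R=Ro.from_rotvec(s["tool_rot"]).as_matrix()
print(R.round(3).tolist(),(R.T@(np.array([.6205,-.2141,.2])-p)).round(4))
im,d=ctrl.get_image("wrist");c=cam("wrist");P=cloud(d,c)
r=np.hypot(P[...,0]-.5443,P[...,1]-.202);Z=P[...,2]
a=(r>.0265)&(r<.0295)&(Z>.05)&(Z<.08);b=(r>.035)&(r<.045)&(Z>.05)&(Z<.07)
print("rim",a.sum(),np.median(Z[a]),"face",b.sum(),np.median(Z[b]))
A=np.c_[P[a][:,:2]-[.5443,.202],np.ones(a.sum())];print("tilt",np.linalg.lstsq(A,Z[a],rcond=None)[0])
E
```

```text
time: 35.3
position: [0.5366, 0.176, 0.1282]
ft_force: [-1.8, -1.1, 8.5]
time: 35.55
position: [0.5369, 0.1761, 0.1281]
ft_force: [-1.5, -1.6, 11.0]
time: 36.17
position: [0.5345, 0.1755, 0.1988]
tool_rot: [3.11, -0.436, -0.004]
ft_force: [0.1, -0.2, -2.4]
grip_width: 0.164
grip_force: 60.0
[[0.962, -0.275, -0.002], [-0.275, -0.962, -0.001], [-0.002, 0.001, -1.0]] [ 0.1897  0.351  -0.0011]
rim 452 0.05853919241380813 face 1977 0.056097207262508705
tilt [0.00117791 0.00267757 0.05850576]
```

The rim is level, about 2.4 mm above the face, and stopped dead on all four sides. Returning to the stand.

```bash
python3 -m handwheel '[[0,0.0271,0.0501,0,0,0,0],[0,0.0271,0.0501,0,0,0,0],[0,0.0271,0.0501,0,0,0,0],[0,0.0271,0.0501,0,0,0,0],[0,0.0271,0.0501,0,0,0,0],[0,0.0271,0.0501,0,0,0,0],[0,0.0271,0.0501,0,0,0,0],[0,0,0,0,0,0,0],[0,0,0,0,0,0,0],[0,0,0,0,0,0,0]]'
sed -i 's/.5443,.2020,.14/.6209,-.2141,.081/' m.py; python3 m.py
python3 - <<'E'
from h import *
p=ctrl.get_state()["position"]
im,d=ctrl.get_image("wrist");cv2.imwrite("pics/w4.png",im);c=cam("wrist");P=cloud(d,c);Z=P[...,2]
m=((abs(Z-.042)<.008)&(np.hypot(P[...,0]-.605,P[...,1]+.209)<.06)).astype(np.uint8)
g=(np.hypot(P[...,0]-.62,P[...,1]+.213)<.014)&(Z<.038)
v,u=np.nonzero(g);print(g.sum(),[ray("",a,b,.042,c)[:2].round(4).tolist() for a,b in((u.min(),v.mean()),(u.max(),v.mean()),(u.mean(),v.min()),(u.mean(),v.max()))] if len(u) else 0, u.min(),u.max(),v.min(),v.max())
cv2.imwrite("pics/w4c.png",cv2.resize(im[120:260,190:330],(560,560),interpolation=cv2.INTER_CUBIC))
print(proj("",[.6209,-.2141,.042],c))
E
```

```text
time: 37.48
position: [0.6214, -0.2111, 0.2]
tool_rot: [-3.111, 0.431, 0.002]
ft_force: [1.2, 1.2, -2.4]
grip_width: 0.167
grip_force: 60.0
R [[0.962, -0.272, -0.001], [-0.272, -0.962, 0.001], [-0.001, -0.001, -1.0]] to centre (tool): [0.0004 0.0031 0.119 ] F [ 1.2  1.2 -2.4]
239 [[0.6244, -0.2038], [0.6193, -0.2219], [0.6302, -0.2156], [0.6129, -0.2108]] 253 270 158 174
[262.83119366 166.40402842]
```

View pics/w4c.png

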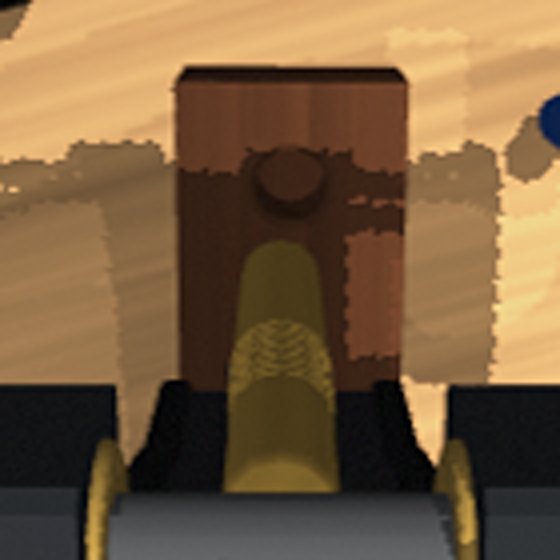

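The crop shows the hole centred at full-frame pixel (262.5,166), and the planned TCP projects to (262.8,166.4). The drift hangs straight. Lowering to just above the mouth.

```bash
python3 -m handwheel '[[0,0.0003,0.0025,0.04,0,0,0],[0,0,0,0.04,0,0,0],[0,0,0,0,0,0,0],[0,0,0,0,0,0,0],[0,0,0,0,0,0,0]]'
python3 m.py
```

```text
time: 38.15
position: [0.6227, -0.2161, 0.1232]
tool_rot: [3.11, -0.435, 0.007]
ft_force: [0.4, -0.3, -1.3]
grip_width: 0.165
grip_force: 60.0
R [[0.962, -0.274, 0.004], [-0.274, -0.962, -0.001], [0.004, 0.0, -1.0]] to centre (tool): [-0.0024 -0.0014  0.0422] F [ 0.4 -0.3 -1.3]
```

```bash
python3 -m handwheel '[[0,0,0,0,0,0,0],[0,0,0,0,0,0,0]]' | grep pos
python3 m.py
```

```text
position: [0.6214, -0.2161, 0.1213]
R [[0.961, -0.275, 0.001], [-0.275, -0.961, -0.0], [0.001, 0.0, -1.0]] to centre (tool): [-0.0011 -0.0018  0.0403] F [ 0.   0.6 -1.9]
```

```bash
python3 -m handwheel '[[0,-0.0006,-0.002,0,0,0,0],[0,0,0,0.004,0,0,0],[0,0,0,0.004,0,0,0],[0,0,0,0.002,0,0,0],[0,0,0,0.002,0,0,0],[0,0,0,0,0,0,0]]' | grep -E "pos|ft"
python3 -m handwheel '[[0,0,0,0.004,0,0,0],[0,0,0,0.004,0,0,0],[0,0,0,0,0,0,0]]' | grep -E "pos|ft"
python3 m.py
```

```text
position: [0.6209, -0.2139, 0.1083]
ft_force: [-0.5, -0.5, -1.8]
position: [0.6206, -0.2138, 0.0999]
ft_force: [0.7, 0.1, -2.5]
R [[0.962, -0.275, -0.001], [-0.275, -0.962, 0.0], [-0.001, 0.0, -1.0]] to centre (tool): [0.0004 0.0002 0.0189] F [ 0.7  0.1 -2.5]
```

```bash
python3 -m handwheel '[[0,0,0,0.006,0,0,0],[0,0,0,0.006,0,0,0],[0,0,0,0.003,0,0,0],[0,0,0,0,0,0,0],[0,0,0,0,0,0,0]]' | grep -E "pos|ft"
python3 -m handwheel '[[0,0,0,0.001,0,0,0],[0,0,0,0.001,0,0,0],[0,0,0,0,0,0,0]]' | grep -E "pos|ft"
python3 -m handwheel '[[0,0,0,0.001,0,0,0],[0,0,0,0,0,0,0]]' | grep -E "pos|ft"
```

```text
position: [0.6212, -0.214, 0.0857]
ft_force: [0.9, -0.6, -2.2]
position: [0.6209, -0.2139, 0.0835]
ft_force: [-0.0, -0.6, -1.6]
position: [0.6209, -0.2139, 0.0824]
ft_force: [-0.6, 0.1, -1.0]
```

```bash
python3 -m handwheel '[[0,0,0,0.001,0,0,0],[0,0,0,0,0,0,0]]' | grep -E "pos|ft"
python3 -m handwheel '[[0,0,0,0.0007,0,0,0],[0,0,0,0,0,0,0]]' | grep -E "pos|ft"
python3 -m handwheel '[[0.015,0,0,0,0,0,0],[0.022,0,0,0,0,0,0],[0.03,0,0,0,0,0,0],[0.035,0,0,0,0,0,0],[0.035,0,0,0,0,0,0]]' 5
```

```text
position: [0.6209, -0.2139, 0.0815]
ft_force: [-0.3, 0.3, -2.1]
position: [0.6211, -0.2139, 0.081]
ft_force: [-0.6, 0.1, -1.6]
time: 41.9
position: [0.6211, -0.2139, 0.081]
tool_rot: [3.111, -0.436, 0.0]
ft_force: [0.1, -0.1, 1.5]
grip_width: 0.386
grip_force: 0.0
```

```bash
python3 -m handwheel '[[0.04,0,0,-0.02,0,0,0],[0.04,0,0,-0.04,0,0,0],[0.04,0,0,-0.06,0,0,0],[0.04,-0.05,0.05,-0.03,0,0,0],[0.04,0,0,0,0,0,0],[0.04,0,0,0,0,0,0],[0.04,0,0,0,0,0,0],[0.04,0,0,0,0,0,0]]'
python3 - <<'E'
from h import *
im,d=ctrl.get_image("wrist");c=cam("wrist");P=cloud(d,c);Z=P[...,2]
m=(np.hypot(P[...,0]-.621,P[...,1]+.214)<.02)&(Z>.11)&(Z<.15);print("drift top",m.sum(),P[m].mean(0).round(4) if m.any() else 0)
a,_=ctrl.get_image("top");cv2.imwrite("pics/top2.png",np.hstack([im[:,:400],a[100:,60:420][:284].repeat(1,0) if 0 else cv2.resize(a[100:290,60:420],(400,384))]))
E
```

```text
time: 42.9
position: [0.571, -0.2407, 0.2244]
tool_rot: [-3.111, 0.433, 0.002]
ft_force: [-0.5, -0.4, -0.2]
grip_width: 0.463
grip_force: 0.0
drift top 275 [ 0.6214 -0.2142  0.1251]
```

View pics/top2.png

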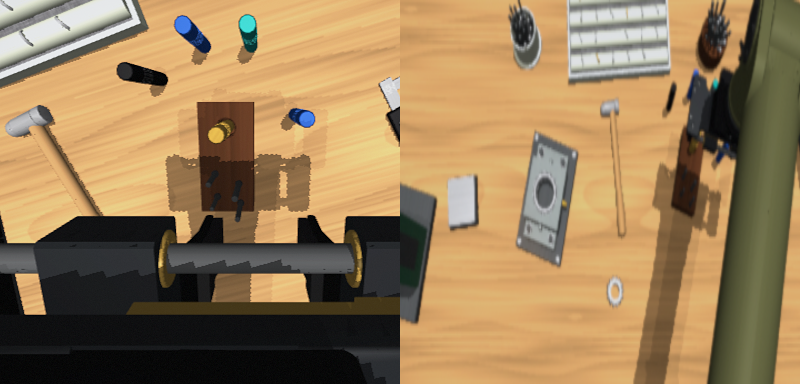

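The drift stands in its hole at (218,132) with its top at z of about 0.125, as at the start. The gripper is clear and the hammer, cone and bench block are where they were. Handing the job in.

```bash
python3 -c "
from bench import ctrl
print(ctrl.close_job())"
```

```text
the job is handed in; nothing more can be done
None
```

The job is handed in at about 43 s: the cup stopped dead on the shims on all four sides, square to about 0.2° with its rim about 2.4 mm above the face, and the drift is back in its hole and released. No verdict was returned.

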